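# Set the length stop on the sawing board and butt the batten against it

## Robot

A 7-joint arm with a two-finger parallel gripper is mounted at the origin on the work surface. World frame = base frame: x ahead of the robot, y to its left, z up, the work surface at z = 0. Lengths are in mm, angles in rad, forces in N, time in s.
With the tool pointing down it reaches from about 425 to 950 mm from the base axis. Payload 4.7 kg.
Tool frame: the origin (TCP) lies between the finger pads; the fingertips stand finger_overhang ahead of it and the grasp point (between the pads) lies 5 mm behind it (finger_overhang is the distance from the TCP to the fingertips, in mm); z points along the fingers, y is the direction in which the jaws open and shut (so a half turn about z gives the same grasp; the last joint's range is limited). The gripper opens to 85 mm and grips with 20 to 120 N. Pads are 22 mm wide; open, the fingers measure 114 mm over their backs; the gripper's body (76 mm by 85 mm) begins 54 mm behind the grasp point. The pads swing forward as they close: fully open they stand 13 mm farther back than shut.
Start: joints at [1.154, 0.469, -0.049, 1.532, 0.024, 1.141, -0.082], TCP at [255.299, -624.876, 245.335] pointing down, gripper open.
Joint ranges: [-2.59, 2.59], [-0.33, 1.99], [-1.39, 1.29], [0.1, 2.45], [-1.04, 4.18], [0.21, 1.99], [-2.66, 2.66]. Speed limits (rad/s): [2.57, 2.57, 3.14, 3.14, 3.14, 3.14, 3.14].

## Interface

Orientations are given as a 3x3 rotation matrix whose columns are the frame's x, y, z axes.
In Python, from workcell import read_state, snapshot, job_done, look_for, landmark_of, finger_overhang gives the robot as it stands.
- The arm moves only by the shell command python3 -m handwheel 'ROWS' [FORCE]. ROWS is JSON, a list of rows, each a list of 7 numbers: the turn, a rotation vector about the tool's x, y, z in rad, then the shift along the tool's x, y, z in mm, then the opening, from 0 (shut) to 1 (fully open). A call has 1 to 8 rows; each row is the pose to reach, as a shift and turn from the pose commanded when the call began, along the tool's axes at that moment; what a row does not reach only later rows make up. A row lasts 1/10 s, in which the tool goes at most 50 mm and 8.59 degrees, less where a joint would pass 70% of its speed; a pose out of reach is approached as far as the arm can. A call with a gripper value outside its range is refused whole. The fingers move at their own pace and stop on an object; FORCE is the grip in N (left out, the last holds). Time passes only in rows, so rows that repeat a pose let the fingers close. It gives the time, the measured TCP pose, the force and the opening at its end, in the units of the state.
- read_state(): the state, without advancing time (a new reading comes with each control period).
- snapshot(name): name is "side" or "top" or "wrist"; returns a dict with "frame" (480x640x3 uint8, red, green, blue), "depth" (480x640 float32, mm along the optical axis (not along the pixel's ray), 0 where there is no reading), "intrinsics" (3x3 intrinsics, pixels), "R" (3x3) and "t" (3): a world point X has camera coordinates R X + t. Camera axes: x right, y down, z forward; pixel columns grow to the right and rows downward; lengths in mm; the calibration is good to about 2 mm. A picture is of the moment at which its call begins.
- job_done(): hands the job in, once; it reports no verdict.
Trained networks look in a picture, given as the dict that the camera call returned (one of the last four; its "shot" number tells which), for a name from the list of things; names that differ only in an ending like _2 or _b are one class to them, and where a whole thing is asked for, a point or a joint stands for the part that bears it (a point fixed in the world has none). Each returns a list of dicts, best first, with "confidence" (0 to 1); they miss things now and then, are a little off and sometimes report something else, mostly with a low value. They report only what shows in the picture. A call takes as long as a camera call. They do not tell look-alikes from the thing itself.
- look_for(thing, picture): "centre" ([x, y, z] in mm, in world coordinates, good to about 4 mm: the middle of the surface that is visible of it).
- landmark_of(thing, picture): "centre" ([x, y, z] in mm, in world coordinates, good to about 4 mm: a listed point, or the origin of a listed thing).
The state is a dict: "time_s": time; "joint_positions": joint angles; "dq": joint speeds; "joint_efforts": joint torques, N m; "eef_pos": TCP position; "tcp_rot": TCP orientation; "force": force on the tool from outside, world axes, zero at the start; "ft_torque": the same for the moment, N m; "grip_width": finger opening in mm.
Only numpy, scipy, OpenCV 4.12 (cv2) and the standard library are available. Lean on these libraries where they do the work, as an engineer would, in place of code of your own. Each camera call takes 0.05 s, during which the arm holds its last target.

## Task

Set the sawing board up for the next cut. Press down the green pad in the middle of the black stop carriage to free its brake and, keeping it pressed, push the carriage along the rail until it meets the red stop; then let go of the pad so that the brake holds. After that, push the dark batten along the fence until its end butts against the carriage's stop arm, still lying along the fence; only push it, never lift it, and leave the other things on the bench where they are.

Things in the scene. Friction and masses are not known exactly. Their poses are not given: they have to be found in the camera images.
- saw_board: Plywood sawing board fixed on the bench, base 200 (x) by 620 (y) by 18 mm. Origin: middle of its underside; z up, y along the fence. The hardwood fence, 36 mm thick, front face at x = +52 mm, top 58 mm above the bench, has a 3 mm saw slot at y = -80 mm. On it an aluminium slotted rail with a white scale, 30 mm wide, from y = -70 to +310 mm, top 73 mm above the bench.
- carriage (a joint): Position (m) of the black stop carriage on the rail: 0 with its middle at the board's y = -30 mm, growing towards +y, where the red stop is. It is 76 mm long (y), 44 mm wide (x); a block 11 mm thick at each end rises to 95 mm above the bench, the pad lies in the 54 mm gap between. Braked it takes about 30 N to shift, with the pad down 1 to 2 N.
- release_pad (a joint): How far (m) the green pad is pressed down: 0 at rest (brake on), 0.0045 fully down on a solid stop. The brake lets go within the first 2 mm; let go, the pad springs back. 9 N holds it fully down. Friction under the fingertip, or the end block ahead of it, takes the carriage along.
- pad_top (a point): Middle of the top face of the green pad, which is 34 mm (x) by 50 mm (y); 89 mm above the bench at rest, moving with the pad. Axes as the board's.
- carriage_end (a point): Middle of the carriage's +y end face, which meets the red stop; 84 mm above the bench. Axes as the board's.
- red_stop_face (a point): Middle of the face of the red stop that the carriage meets, 84 mm above the bench; met when carriage_end has come up to this point along the board's +y. The red stop is a block 44 (x) by 24 (y) by 22 mm locked on the rail, its brass thumbscrew reaching 107 mm above the bench; it does not move.
- stop_arm_face (a point): Middle, low down, of the -y face of the stop arm, where the batten's end shall butt; 33 mm above the bench, axes as the board's. The arm is an aluminium plate 31 mm wide (x), 10 mm thick, fixed to the carriage's -y end and hanging in front of the fence to 3 mm above the base.
- batten: Dark walnut batten 44 mm (x) by 210 mm (y) by 25 mm high, about 0.16 kg, lying loose on the base along the fence, its far long side 1 to 2 mm from the fence. Origin: middle of its underside (18 mm above the bench); its y runs lengthwise towards the stop arm.
- batten_stop_end (a point): Middle of the batten's +y end face, which shall butt against the stop arm; 30.5 mm above the bench.
- batten_push_end (a point): Middle of the batten's -y end face (towards the saw-slot end and beyond), free to be pushed; 30.5 mm above the bench. It may stand up to 15 mm beyond the end of the base.
- offcut: Bystander: small dark wooden block 44 by 55 by 25 mm lying on the front half of the sawing board. Origin: middle of its underside.
- pencil: Bystander: flat blue carpenter's pencil 168 mm long, 14 by 8 mm, lying on the front half of the sawing board, lengthwise along its y. Origin: near its middle, underside.
- try_square: Bystander: try square lying on the bench beyond the board; wooden stock 20 by 110 by 16 mm along its y, steel blade 150 mm along its x. Origin: middle of the stock's underside.
- pull_saw: Bystander: pull saw lying on the bench beyond the board, 550 mm long along its y, handle towards -y. Origin: where handle and blade meet, on the bench.
- glue_bottle: Bystander: white glue bottle with a green band and an orange nozzle, 62 mm diameter, 196 mm high. Origin: middle of its underside.
- tape_measure: Bystander: grey tape measure standing on edge, 72 by 38 by 66 mm. Origin: middle of its underside.
Things that resemble listed ones, but are neither listed nor needed, are in the scene too. There is more than one size of the batten; the job needs the middle-sized.

How it is judged:
By the outcome, as a careful person would: the job done as asked, in the order asked, and still so for the second after the job is handed in, with the robot touching nothing.
It also fails if it takes over 58 s, if anything falls off the work surface, if the arm or the gripper's body presses on something with over 40 N, if the wrist force passes 120 N, or if a joint passes its speed limit or range.

## Working session

There is one attempt and no reset: what is moved stays moved. The work goes in short steps, Python scripts to look and compute and a shell command to move; the robot and the scene stay as the last step left them, time stands still between calls to the robot, and variables do not carry over. Pictures are saved under pics/ and viewed, and the job is handed in when it is done.

```bash
mkdir -p pics; ls; python3 - <<'E'
from workcell import *
import cv2,numpy as np
print(finger_overhang)
s=read_state()
for k in s: print(k,np.round(s[k],3).tolist())
for n in ("side","top"):
    p=snapshot(n); cv2.imwrite(f"pics/{n}0.png",p["frame"][:,:,::-1]); np.savez(f"{n}0.npz",**{k:p[k] for k in("frame","depth","intrinsics","R","t")})
    for th in ["saw_board","pad_top","carriage_end","red_stop_face","stop_arm_face","batten","batten_stop_end","batten_push_end","offcut","pencil"]:
        print(n,th,[(np.round(d["centre"]).tolist(),round(d["confidence"],2)) for d in landmark_of(th,p)])
E
```

```text
pics
14.0
time_s 0.0
joint_positions [1.154, 0.469, -0.049, 1.534, 0.024, 1.141, -0.082]
dq [-0.002, 0.001, -0.0, -0.0, -0.001, 0.001, -0.002]
joint_efforts [0.0, -51.031, -0.047, -23.772, 0.011, 0.007, -0.0]
eef_pos [255.031, -624.349, 244.251]
tcp_rot [[0.926, 0.378, -0.001], [0.378, -0.926, 0.002], [-0.0, -0.002, -1.0]]
force [0.086, -0.582, -0.161]
ft_torque [-0.028, -0.003, 0.064]
grip_width 85.468
side saw_board [([452.0, 31.0, -2.0], 0.94), ([691.0, 300.0, 2.0], 0.6)]
side pad_top [([520.0, 20.0, 89.0], 0.63)]
side carriage_end [([523.0, 60.0, 88.0], 0.8), ([383.0, 222.0, 21.0], 0.5)]
side red_stop_face [([511.0, 201.0, 83.0], 0.52), ([502.0, -264.0, 32.0], 0.52)]
side stop_arm_face [([488.0, -14.0, 30.0], 0.87)]
side batten [([490.0, -160.0, 17.0], 0.97), ([691.0, 299.0, -0.0], 0.69), ([284.0, -549.0, 1.0], 0.68)]
side batten_stop_end [([272.0, -688.0, 19.0], 0.87), ([484.0, -55.0, 33.0], 0.7)]
side batten_push_end [([499.0, -265.0, 32.0], 0.67), ([452.0, 32.0, 2.0], 0.54)]
side offcut [([396.0, -45.0, 22.0], 0.83)]
side pencil [([380.0, 226.0, 20.0], 0.66)]
top saw_board [([449.0, 34.0, -2.0], 0.75), ([380.0, 231.0, 18.0], 0.39)]
top pad_top [([520.0, 24.0, 95.0], 0.5), ([489.0, -158.0, 22.0], 0.26)]
top carriage_end [([518.0, 59.0, 81.0], 0.68), ([488.0, -50.0, 29.0], 0.43)]
top red_stop_face [([510.0, 198.0, 83.0], 0.63)]
top stop_arm_face [([491.0, -12.0, 31.0], 0.86)]
top batten [([284.0, -544.0, -0.0], 0.87), ([245.0, -260.0, 0.0], 0.81), ([492.0, -157.0, 21.0], 0.61), ([490.0, -15.0, 29.0], 0.49), ([497.0, -261.0, 29.0], 0.32)]
top batten_stop_end [([487.0, -49.0, 31.0], 0.81), ([274.0, -685.0, 10.0], 0.8), ([263.0, -329.0, 10.0], 0.7)]
top batten_push_end [([237.0, -180.0, 10.0], 0.95), ([290.0, -408.0, 18.0], 0.83), ([496.0, -259.0, 30.0], 0.79)]
top offcut [([394.0, -46.0, 19.0], 0.77)]
top pencil [([380.0, 228.0, 17.0], 0.6)]
```

View pics/side0.png

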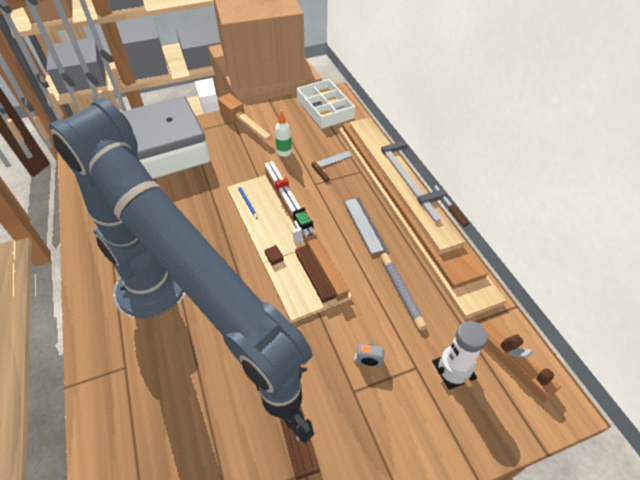

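View pics/top0.png

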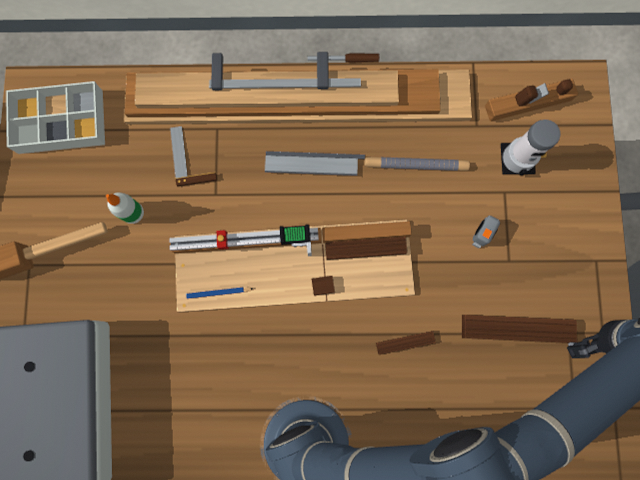

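The batten candidates in the top view are the one on the board along the fence (366,247), a longer one on the bench (520,329) and a short one at (408,343). I choose the first: it measures about 210 mm and lies along the fence. The carriage with the green pad is at (295,235) and the red stop at (222,239). Next I measure them precisely and check a crop.

```bash
cat > h.py <<'E'
import numpy as np,cv2
def cloud(p):
    K=p["intrinsics"];d=p["depth"].astype(float);v,u=np.mgrid[:480,:640]
    c=np.stack([(u-K[0,2])/K[0,0]*d,(v-K[1,2])/K[1,1]*d,d],-1)
    return (c-p["t"])@p["R"]
def med(X,m): return np.round(np.median(X[m],0),1),np.round(X[m].min(0),1),np.round(X[m].max(0),1),m.sum()
E
python3 - <<'E'
from h import *
p=dict(np.load("top0.npz"));X=cloud(p);f=p["frame"];hsv=cv2.cvtColor(f,cv2.COLOR_RGB2HSV)
z=X[...,2];x=X[...,0];y=X[...,1]
roi=(x>330)&(x<560)&(y>-300)&(y<360)
H,S,V=cv2.split(hsv)
g=roi&(H>45)&(H<85)&(S>100);r=roi&((H<6)|(H>174))&(S>150)&(z>60)
print("green",med(X,g));print("red",med(X,r))
bat=roi&(V<110)&(z>36)&(z<50)&(y<-30)&(x>455)
print("batten",med(X,bat)); print(cv2.minAreaRect(X[bat][:,:2].astype(np.float32)))
fe=roi&(z>52)&(z<64)&(y<-20); print("fence",med(X,fe),cv2.minAreaRect(X[fe][:,:2].astype(np.float32)))
base=roi&(z>10)&(z<64); print(cv2.minAreaRect(X[base][:,:2].astype(np.float32)))
print("basez",np.median(z[roi&(z>12)&(z<24)]))
blk=roi&(V<70)&(z>80)&(z<105);print("black",med(X,blk),cv2.minAreaRect(X[blk][:,:2].astype(np.float32)))
cv2.imwrite("pics/crop0.png",cv2.resize(f[205:325,155:430,::-1],None,fx=2.9,fy=2.9,interpolation=cv2.INTER_CUBIC))
E
```

```text
green (array([523. ,  25.7,  87.6]), array([503.9,  -1.7,  71.9]), array([545. ,  51.8,  94.7]), np.int64(296))
red (array([502.5, 206.2,  93.1]), array([487.9, 195.2,  72. ]), array([531. , 220.4, 102.2]), np.int64(131))
batten (array([ 493.9, -156.7,   41.4]), array([ 464.6, -269.9,   36. ]), array([539.5, -32. ,  50. ]), np.int64(1363))
((495.0738830566406, -149.52232360839844), (236.16046142578125, 73.92841339111328), 85.93728637695312)
fence (array([ 532.9, -153.6,   56.5]), array([ 469.7, -274.6,   52. ]), array([557.4, -21.8,  63.9]), np.int64(1150)) ((510.9794921875, -148.66595458984375), (80.74694061279297, 253.5334014892578), 3.480792760848999)
((451.85711669921875, 31.298919677734375), (201.1014862060547, 620.932861328125), 3.5975143909454346)
basez 16.74635348085111
black (array([518.4,  46.3,  92.7]), array([497.7, -14.6,  80. ]), array([543.9,  61.1, 101.7]), np.int64(157)) ((523.0845947265625, 24.235322952270508), (44.92585754394531, 74.1223373413086), 5.283084392547607)
```

View pics/crop0.png

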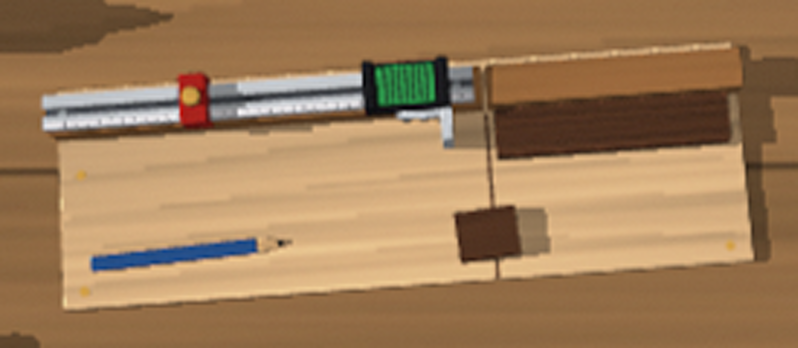

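The crop shows the batten lying along the fence at crop (615,125), the carriage with its pad at (405,85), the red stop at (193,97) and the arm at (447,125). The offcut and pencil lie clear of all of them. The board's yaw is about 0.063 and the carriage's travel about 137 mm. Next I close the fingers and go over.

```bash
python3 -m handwheel '[[0,0,-0.14,30,-31,0,0],[0,0,-0.28,61,-62,0,0],[0,0,-0.42,92,-93,0,0],[0,0,-0.56,123,-125,0,0],[0,0,-0.70,154,-156,0,0],[0,0,-0.84,185,-187,0,0],[0,0,-0.98,216,-218,0,0],[0,0,-1.12,246,-250,0,0]]' 40
```

```text
time_s: 1.9
eef_pos: [389.1, -298.8, 245.7]
tcp_rot: [[0.057, 0.998, 0.001], [0.998, -0.057, -0.001], [-0.001, 0.001, -1.0]]
force: [-0.0, -0.4, 0.4]
grip_width: 0.3
```

```bash
python3 -m handwheel '[[0,0,-0.06,45,16,0,0],[0,0,-0.12,90,32,0,0],[0,0,-0.12,138,48,10,0],[0,0,-0.12,186,65,25,0],[0,0,-0.12,234,82,40,0],[0,0,-0.12,282,98,60,0],[0,0,-0.12,330,115,75,0],[0,0,-0.12,330,115,75,0]]'
python3 - <<'E'
from workcell import *
from h import *
s=read_state();print(np.round(s["eef_pos"],1),np.round(s["tcp_rot"],3).tolist(),s["force"])
p=snapshot("wrist");cv2.imwrite("pics/w1.png",p["frame"][:,:,::-1])
for th in ["pad_top","carriage_end","red_stop_face"]:print(th,[(np.round(d["centre"],1).tolist(),round(d["confidence"],2)) for d in landmark_of(th,p)])
E
```

```text
time_s: 2.7
eef_pos: [524.6, 27.6, 169.4]
tcp_rot: [[-0.064, 0.998, -0.0], [0.998, 0.064, 0.003], [0.003, -0.0, -1.0]]
force: [-0.9, -0.5, 0.3]
grip_width: 0.1
[524.6  27.6 169.4] [[-0.064, 0.998, -0.0], [0.998, 0.064, 0.003], [0.003, -0.0, -1.0]] [-0.86394297 -0.53267819  0.26628536]
pad_top [([521.0, 24.1, 92.9], 0.97)]
carriage_end [([521.1, 66.5, 86.1], 0.83)]
red_stop_face []
```

View pics/w1.png

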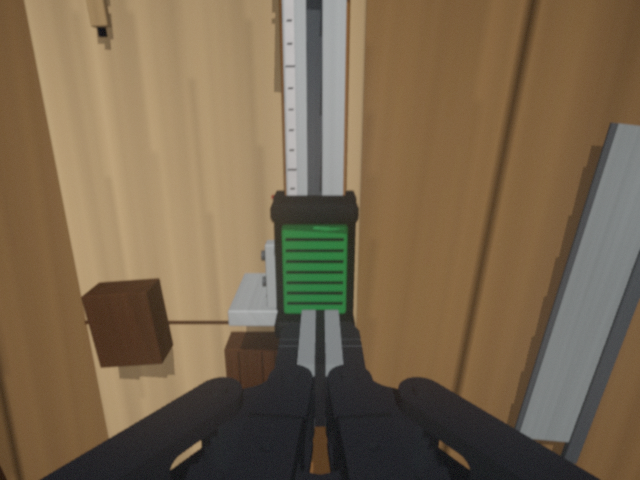

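The wrist view shows the carriage straight ahead, with the pad centred at pixel (315,268) and the shut fingers in line with it. I measure the pad by depth.

```bash
python3 - <<'E'
from workcell import *
from h import *
p=snapshot("wrist");X=cloud(p);H,S,V=cv2.split(cv2.cvtColor(p["frame"],cv2.COLOR_RGB2HSV))
g=(H>45)&(H<85)&(S>100)&(X[...,2]>75)&(X[...,2]<100)
print(med(X,g),cv2.minAreaRect(X[g][:,:2].astype(np.float32)))
E
```

```text
(array([521.7,  28.9,  89. ]), array([502.4,   1.2,  77.6]), array([540.8,  52.8,  92. ]), np.int64(5044)) ((521.4671020507812, 26.15422821044922), (35.78052520751953, 52.02640151977539), 4.504859447479248)
```

```bash
python3 -m handwheel '[[0,0,0,2,-2.5,20,0],[0,0,0,3,-2.5,40,0],[0,0,0,3,-2.5,55,0],[0,0,0,3,-2.5,61,0],[0,0,0,3,-2.5,61,0]]'
```

```text
time_s: 3.45
eef_pos: [521.0, 23.6, 108.9]
tcp_rot: [[-0.056, 0.998, -0.001], [0.998, 0.056, -0.0], [-0.0, -0.001, -1.0]]
force: [0.2, 0.0, 1.1]
grip_width: -0.1
```

```bash
python3 -m handwheel '[[0,0,0,3,0,4,0],[0,0,0,3,0,7,0],[0,0,0,3,0,9,0],[0,0,0,3,0,10,0],[0,0,0,3,0,10,0]]'
```

```text
time_s: 3.95
eef_pos: [521.8, 28.0, 100.4]
tcp_rot: [[-0.057, 0.998, 0.002], [0.998, 0.057, -0.0], [-0.0, 0.002, -1.0]]
force: [-2.4, 0.1, 7.4]
grip_width: 0.0
```

```bash
python3 -m handwheel '[[0,0,0,0,0,2,0],[0,0,0,0,0,3,0],[0,0,0,0,0,3,0]]'
```

```text
time_s: 4.25
eef_pos: [521.9, 28.1, 98.4]
tcp_rot: [[-0.057, 0.998, 0.002], [0.998, 0.057, -0.001], [-0.001, 0.002, -1.0]]
force: [-4.0, 0.3, 15.1]
grip_width: -0.1
```

```bash
python3 -m handwheel '[[0,0,0,5,0,0,0],[0,0,0,15,0,0,0],[0,0,0,27,0,0,0],[0,0,0,40,0,0,0],[0,0,0,53,-0.3,0,0],[0,0,0,66,-0.4,0,0],[0,0,0,78,-0.5,0,0],[0,0,0,85,-0.5,0,0]]'
```

```text
time_s: 5.05
eef_pos: [516.4, 113.8, 98.4]
tcp_rot: [[-0.058, 0.998, 0.002], [0.998, 0.058, -0.0], [-0.001, 0.002, -1.0]]
force: [-3.0, -2.0, 15.5]
grip_width: 0.0
```

```bash
python3 - <<'E'
from workcell import *
from h import *
p=snapshot("top");X=cloud(p);f=p["frame"]
cv2.imwrite("pics/t2.png",cv2.resize(f[150:330,150:430,::-1],None,fx=2.8,fy=2.8))
p=snapshot("side")
cv2.imwrite("pics/s2.png",cv2.resize(p["frame"][150:330,200:400,::-1],None,fx=3,fy=3))
for th in ["carriage_end","red_stop_face","stop_arm_face"]:print(th,[(np.round(d["centre"],1).tolist(),round(d["confidence"],2)) for d in landmark_of(th,p)])
E
```

```text
carriage_end [([515.9, 146.6, 87.5], 0.6)]
red_stop_face []
stop_arm_face [([486.2, 71.6, 33.0], 0.9)]
```

View pics/s2.png

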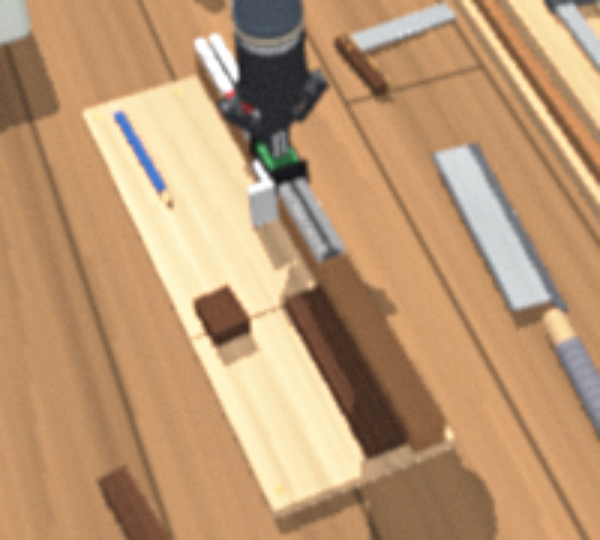

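The carriage, at crop (280,160), has moved 85 mm with the finger, and about 50 mm remains. The batten at (345,370) has not moved.

```bash
python3 -m handwheel '[[0,0,0,8,0,0,0],[0,0,0,18,0,0,0],[0,0,0,28,0,0,0],[0,0,0,36,-0.3,0,0],[0,0,0,41,-0.3,0,0],[0,0,0,44,-0.3,0,0],[0,0,0,46,-0.3,0,0],[0,0,0,48,-0.3,0,0]]'
```

```text
time_s: 6.1
eef_pos: [513.4, 161.1, 98.5]
tcp_rot: [[-0.057, 0.998, 0.002], [0.998, 0.057, -0.0], [-0.001, 0.002, -1.0]]
force: [-2.9, -1.4, 14.3]
grip_width: 0.1
```

```bash
python3 -m handwheel '[[0,0,0,1,0,0,0],[0,0,0,2,0,0,0],[0,0,0,3,0,0,0],[0,0,0,4,0,0,0]]'; python3 -m handwheel '[[0,0,0,1,0,0,0],[0,0,0,2,0,0,0],[0,0,0,3,0,0,0],[0,0,0,4,0,0,0]]'
```

```text
time_s: 6.5
eef_pos: [513.3, 163.5, 98.4]
tcp_rot: [[-0.057, 0.998, 0.002], [0.998, 0.057, -0.003], [-0.003, 0.001, -1.0]]
force: [-3.8, -4.9, 16.1]
grip_width: -0.3
time_s: 6.9
eef_pos: [513.3, 163.8, 98.4]
tcp_rot: [[-0.055, 0.999, 0.0], [0.998, 0.055, -0.009], [-0.009, 0.0, -1.0]]
force: [-3.2, -12.0, 19.1]
grip_width: -0.2
```

The y force rises to 12 N with no further motion, so the carriage is on the stop. I lift straight up while still pressing lightly forward.

```bash
python3 -m handwheel '[[0,0,0,0,0,-3,0],[0,0,0,0,0,-7,0],[0,0,0,-1,0,-12,0],[0,0,0,-2,0,-22,0],[0,0,0,-4,0,-50,0],[0,0,0,-30,0,-75,0],[0,0,0,-70,0,-80,0],[0,0,0,-120,0,-80,0]]'
python3 - <<'E'
from workcell import *
from h import *
for n in("top","side","wrist"):
    p=snapshot(n)
    if n=="top": cv2.imwrite("pics/t3.png",cv2.resize(p["frame"][180:320,150:430,::-1],None,fx=2.8,fy=2.8))
    if n=="wrist": cv2.imwrite("pics/w3.png",p["frame"][:,:,::-1])
    for th in ["carriage_end","red_stop_face","stop_arm_face","pad_top","batten_push_end","batten_stop_end"]:print(n,th,[(np.round(d["centre"],1).tolist(),round(d["confidence"],2)) for d in landmark_of(th,p)])
E
```

```text
time_s: 7.7
eef_pos: [520.2, 49.9, 178.5]
tcp_rot: [[-0.062, 0.998, 0.004], [0.998, 0.062, 0.002], [0.001, 0.004, -1.0]]
force: [1.0, -0.6, -0.5]
grip_width: 0.0
top carriage_end [([507.3, 195.7, 79.7], 0.62), ([736.0, -144.1, -0.3], 0.52), ([489.1, -52.3, 29.1], 0.21)]
top red_stop_face [([509.5, 198.9, 82.8], 0.74)]
top stop_arm_face [([483.4, 118.7, 30.4], 0.74)]
top pad_top [([514.1, 159.4, 92.2], 0.48), ([600.6, 466.0, -3.8], 0.41)]
top batten_push_end [([498.9, -258.4, 31.2], 0.97), ([234.0, -183.3, 10.3], 0.66), ([287.5, -402.7, 19.4], 0.62)]
top batten_stop_end [([488.6, -49.0, 26.9], 0.86), ([261.7, -327.5, 10.5], 0.81), ([274.5, -683.7, 9.6], 0.56)]
side carriage_end []
side red_stop_face [([512.1, 199.0, 83.5], 0.36), ([512.9, 197.6, 86.3], 0.19)]
side stop_arm_face [([482.1, 119.2, 33.2], 0.83)]
side pad_top [([512.0, 199.6, 84.6], 0.6), ([511.7, 155.4, 85.9], 0.52)]
side batten_push_end [([286.4, -404.5, 12.1], 0.89), ([497.5, -259.7, 33.3], 0.79), ([236.2, -185.6, 8.4], 0.65)]
side batten_stop_end [([257.9, -333.9, 11.9], 0.65), ([483.1, -56.0, 35.6], 0.63), ([273.0, -686.3, 18.3], 0.57)]
wrist carriage_end []
wrist red_stop_face []
wrist stop_arm_face []
wrist pad_top [([516.6, 158.8, 87.6], 0.83)]
wrist batten_push_end []
wrist batten_stop_end [([486.2, -51.9, 33.1], 0.8)]
```

View pics/w3.png

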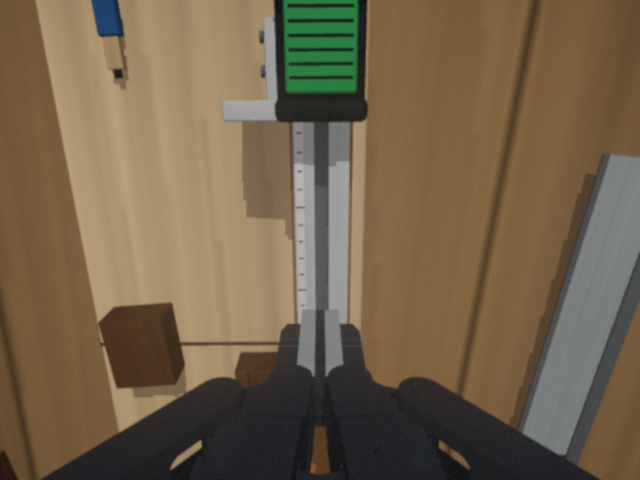

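View pics/t3.png

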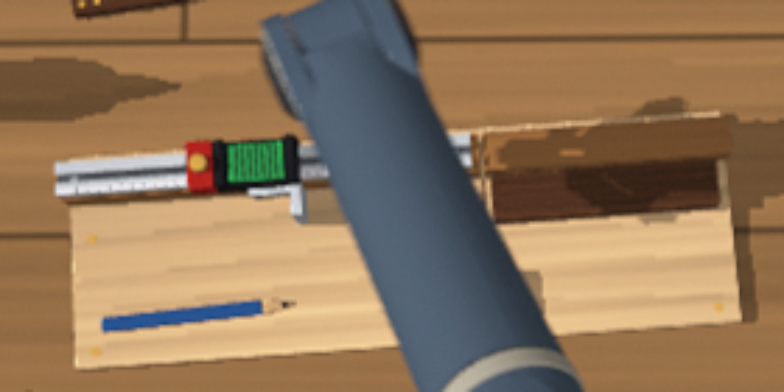

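The top view shows the carriage (crop 255,160) up against the red stop (200,165), and the pad is raised. Before working beside the fence I check how wide the gripper is near the tips.

```bash
python3 - <<'E'
from workcell import *
from h import *
s=read_state();p=snapshot("wrist");X=cloud(p)
T=(X-s["eef_pos"])@np.array(s["tcp_rot"])
T[p["depth"]==0]=np.nan
near=p["depth"]<220
for a in range(-90,20,8):
    m=near&(T[...,2]>=a)&(T[...,2]<a+8)&(abs(T[...,1])<70)&(abs(T[...,0])<60)
    if m.sum()>5:print(a,m.sum(),np.round(T[m].min(0)),np.round(T[m].max(0)))
for v,u in [(345,310),(320,310),(380,300),(390,240),(400,400)]:print(v,u,p["depth"][v,u],np.round(T[v,u]))
print(s["eef_pos"],s["tcp_rot"])
E
```

```text
-74 1275 [ 18. -18. -69.] [ 21.  17. -66.]
-66 8748 [  9. -55. -66.] [ 21.  55. -58.]
-58 8944 [  4. -52. -58.] [ 21.  51. -50.]
-50 8574 [ -7. -45. -50.] [ 19.  44. -42.]
-42 7666 [-10. -39. -42.] [ 17.  38. -34.]
-34 2940 [-10. -32. -34.] [ 17.  32. -26.]
-26 1440 [ -9. -16. -26.] [ 15.  15. -18.]
-18 1231 [  9. -14. -18.] [ 14.  13. -10.]
-10 1039 [  8. -14. -10.] [15. 13. -2.]
-2 878 [  8. -14.  -2.] [15. 13.  6.]
6 282 [  9. -12.   6.] [14. 12. 12.]
345 310 132.28409 [ 13.  -3. -13.]
320 310 146.78322 [14. -4.  2.]
380 300 113.210335 [ 15.  -5. -33.]
390 240 108.82946 [ 15. -20. -37.]
400 400 108.410995 [ 13.  20. -38.]
[519.20658351  48.446323   176.31384234] [[-5.69491855e-02  9.98377077e-01  4.55781500e-05]
 [ 9.98377076e-01  5.69491881e-02 -5.84884608e-05]
 [-6.09891772e-05  4.21733100e-05 -9.99999997e-01]]
```

Within 40 mm of the tips the fingers stay ±14 mm wide, so with the tips at z≈28 the wider part clears the 58 mm fence.

```bash
python3 -m handwheel '[[0,0,0,-43,-5,0,0],[0,0,0,-88,-10,0,0],[0,0,0,-133,-15,0,0],[0,0,0,-178,-21,0,0],[0,0,0,-223,-26,0,0],[0,0,0,-268,-31,0,0],[0,0,0,-313,-36,0,0],[0,0,0,-342,-40,0,0]]'; python3 -m handwheel '[[0,0,0,0,0,20,0],[0,0,0,0,0,40,0],[0,0,0,0,0,60,0],[0,0,0,0,0,60,0]]'
python3 - <<'E'
from workcell import *
from h import *
s=read_state();p=snapshot("wrist");X=cloud(p);cv2.imwrite("pics/w4.png",p["frame"][:,:,::-1])
print(s["eef_pos"],s["tcp_rot"])
for th in ["batten_push_end","batten_stop_end","batten"]:print(th,[(np.round(d["centre"],1).tolist(),round(d["confidence"],2)) for d in landmark_of(th,p)])
E
```

```text
time_s: 9.6
eef_pos: [497.7, -299.6, 176.2]
tcp_rot: [[-0.053, 0.999, -0.0], [0.999, 0.053, -0.001], [-0.001, -0.0, -1.0]]
force: [1.1, 0.1, 0.3]
grip_width: -0.0
time_s: 10.0
eef_pos: [496.8, -294.6, 113.8]
tcp_rot: [[-0.057, 0.998, -0.005], [0.998, 0.057, 0.003], [0.003, -0.005, -1.0]]
force: [-1.0, -0.3, -0.1]
grip_width: 0.2
[ 496.82362159 -294.62823313  113.7616916 ] [[-0.0568181   0.99837253 -0.00489829]
 [ 0.99837996  0.05683202  0.00275185]
 [ 0.00302575 -0.004734   -0.99998422]]
batten_push_end [([496.5, -262.2, 28.4], 0.68)]
batten_stop_end []
batten []
```

View pics/w4.png

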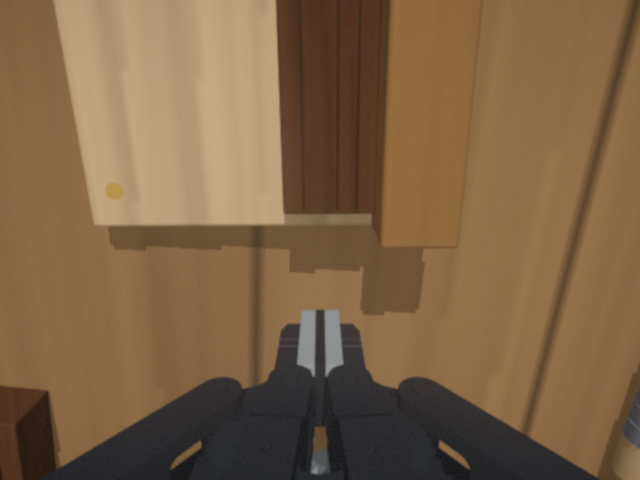

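The batten's end is at pixel columns 285–377, row 213, and the fingers are at column 320, so I shift +4 mm in tool y and go down to tip height 28 mm.

```bash
python3 -m handwheel '[[0,0,-0.005,0,4,25,0],[0,0,-0.005,0,4,50,0],[0,0,-0.005,0,4,66,0],[0,0,-0.005,0,4,71.5,0],[0,0,-0.005,0,4,71.5,0]]'; python3 -m handwheel '[[0,0,0,5,0,0,0],[0,0,0,9,0,0,0],[0,0,0,12,0,0,0],[0,0,0,15,0,0,0],[0,0,0,18,0,0,0],[0,0,0,21,0,0,0],[0,0,0,24,0,0,0],[0,0,0,27,0,0,0]]'
```

```text
time_s: 10.7
eef_pos: [502.8, -295.0, 44.8]
tcp_rot: [[-0.062, 0.998, -0.0], [0.998, 0.062, 0.0], [0.0, -0.0, -1.0]]
force: [0.4, 0.7, 0.3]
grip_width: 0.1
time_s: 11.5
eef_pos: [501.2, -268.4, 45.0]
tcp_rot: [[-0.062, 0.998, 0.0], [0.998, 0.062, -0.001], [-0.001, 0.0, -1.0]]
force: [0.2, -1.4, 2.0]
grip_width: -0.1
```

```bash
python3 -m handwheel '[[0,0,0,5,0,2,0],[0,0,0,12,0,2,0],[0,0,0,20,0,2,0],[0,0,0,28,0,2,0],[0,0,0,36,0,2,0],[0,0,0,44,0,2,0],[0,0,0,52,0,2,0],[0,0,0,58,0,2,0]]'
python3 - <<'E'
from workcell import *
from h import *
p=snapshot("wrist");cv2.imwrite("pics/w5.png",p["frame"][:,:,::-1])
p=snapshot("side");cv2.imwrite("pics/s5.png",cv2.resize(p["frame"][150:330,200:400,::-1],None,fx=3,fy=3))
for th in ["batten_stop_end","stop_arm_face"]:print(th,[(np.round(d["centre"],1).tolist(),round(d["confidence"],2)) for d in landmark_of(th,p)])
E
```

```text
time_s: 12.3
eef_pos: [497.3, -209.1, 42.8]
tcp_rot: [[-0.063, 0.998, -0.0], [0.998, 0.063, 0.0], [0.0, -0.0, -1.0]]
force: [0.5, -0.0, -0.9]
grip_width: -0.3
batten_stop_end [([479.5, 12.0, 33.4], 0.84), ([274.7, -688.9, 18.3], 0.8), ([261.9, -332.2, 8.7], 0.78)]
stop_arm_face [([481.5, 118.7, 33.6], 0.6)]
```

View pics/w5.png

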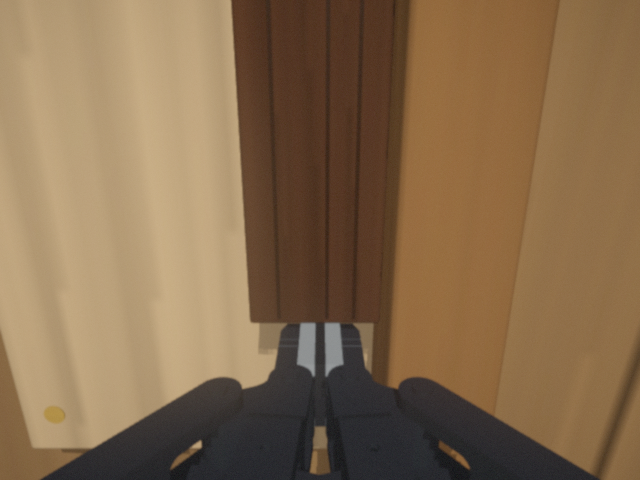

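View pics/s5.png

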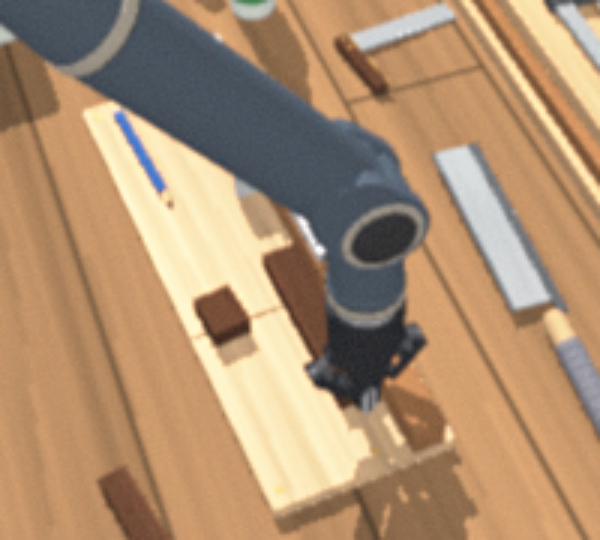

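The batten (wrist columns 250–380, end at row 322) slides straight along the fence, with about 105 mm to go.

```bash
python3 -m handwheel '[[0,0,0,7,0,0,0],[0,0,0,17,0,0,0],[0,0,0,28,0,0,0],[0,0,0,40,0,0,0],[0,0,0,52,0,0,0],[0,0,0,64,0,0,0],[0,0,0,75,0,0,0],[0,0,0,82,0,0,0]]';python3 -m handwheel '[[0,0,0,3,0,0,0],[0,0,0,5,0,0,0],[0,0,0,7,0,0,0],[0,0,0,9,0,0,0],[0,0,0,11,0,0,0],[0,0,0,13,0,0,0]]'
python3 - <<'E'
from workcell import *
from h import *
p=snapshot("wrist");cv2.imwrite("pics/w6.png",p["frame"][:,:,::-1])
p=snapshot("side");cv2.imwrite("pics/s6.png",cv2.resize(p["frame"][150:330,200:400,::-1],None,fx=3,fy=3))
for th in ["batten_stop_end","stop_arm_face"]:print(th,[(np.round(d["centre"],1).tolist(),round(d["confidence"],2)) for d in landmark_of(th,p)])
E
```

```text
time_s: 13.3
eef_pos: [492.3, -126.8, 42.8]
tcp_rot: [[-0.063, 0.998, -0.0], [0.998, 0.063, 0.0], [0.0, -0.0, -1.0]]
force: [-0.6, -1.2, -0.8]
grip_width: 0.3
time_s: 13.9
eef_pos: [491.6, -115.5, 42.9]
tcp_rot: [[-0.061, 0.998, 0.0], [0.998, 0.061, -0.0], [-0.0, 0.0, -1.0]]
force: [-0.1, -1.4, -0.1]
grip_width: 0.0
batten_stop_end [([474.6, 106.3, 31.7], 0.93), ([257.8, -331.7, 11.1], 0.8), ([267.4, -689.3, 18.3], 0.67), ([455.1, 31.0, -2.7], 0.63)]
stop_arm_face [([477.2, 118.2, 32.5], 0.55)]
```

View pics/w6.png

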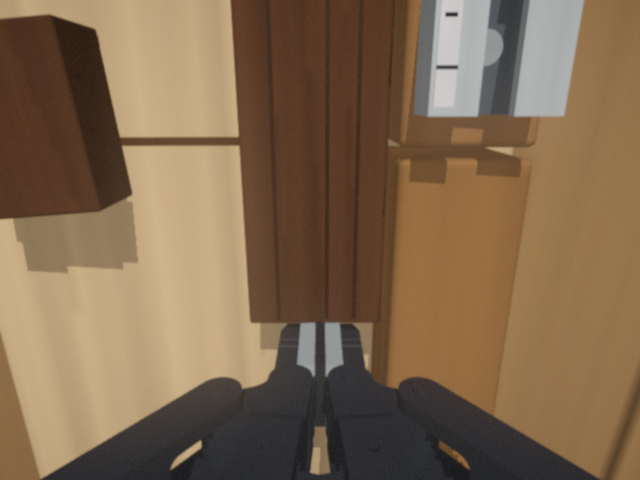

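View pics/s6.png

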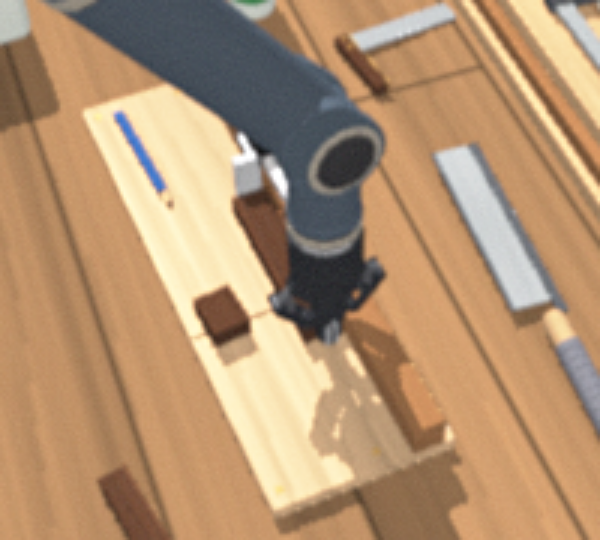

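The gap between the batten's end and the arm, at crop (243,192), is about 10 mm. I creep forward.

```bash
python3 -m handwheel '[[0,0,0,1,0,0,0],[0,0,0,2,0,0,0],[0,0,0,3,0,0,0],[0,0,0,4,0,0,0],[0,0,0,5,0,0,0],[0,0,0,6,0,0,0]]';python3 -m handwheel '[[0,0,0,1,0,0,0],[0,0,0,2,0,0,0],[0,0,0,3,0,0,0]]';python3 -m handwheel '[[0,0,0,0.7,0,0,0],[0,0,0,1.4,0,0,0],[0,0,0,2,0,0,0]]'
```

```text
time_s: 14.7
eef_pos: [491.2, -109.3, 42.8]
tcp_rot: [[-0.062, 0.998, -0.0], [0.998, 0.062, 0.0], [0.0, -0.0, -1.0]]
force: [0.1, -0.5, -0.5]
grip_width: 0.1
time_s: 15.0
eef_pos: [491.0, -106.3, 42.8]
tcp_rot: [[-0.062, 0.998, -0.0], [0.998, 0.062, -0.0], [-0.0, -0.0, -1.0]]
force: [1.4, -0.8, -0.9]
grip_width: -0.1
time_s: 15.3
eef_pos: [490.9, -104.4, 42.8]
tcp_rot: [[-0.062, 0.998, 0.0], [0.998, 0.062, -0.0], [-0.0, 0.0, -1.0]]
force: [-0.1, -0.5, -0.6]
grip_width: 0.0
```

```bash
python3 -m handwheel '[[0,0,0,0.7,0,0,0],[0,0,0,1.4,0,0,0],[0,0,0,2,0,0,0],[0,0,0,2,0,0,0]]';python3 -m handwheel '[[0,0,0,0.7,0,0,0],[0,0,0,1.4,0,0,0],[0,0,0,2,0,0,0],[0,0,0,2,0,0,0]]'
```

```text
time_s: 15.7
eef_pos: [490.8, -102.2, 42.8]
tcp_rot: [[-0.062, 0.998, 0.0], [0.998, 0.062, 0.0], [0.0, 0.0, -1.0]]
force: [-0.3, 0.0, 0.0]
grip_width: -0.2
time_s: 16.1
eef_pos: [490.7, -101.3, 42.9]
tcp_rot: [[-0.061, 0.998, 0.0], [0.998, 0.061, -0.001], [-0.001, 0.0, -1.0]]
force: [0.2, -3.2, -1.2]
grip_width: 0.1
```

```bash
python3 -m handwheel '[[0,0,0,0.5,0,0,0],[0,0,0,1,0,0,0],[0,0,0,1.5,0,0,0],[0,0,0,1.5,0,0,0]]'
```

```text
time_s: 16.5
eef_pos: [490.7, -101.2, 42.9]
tcp_rot: [[-0.06, 0.998, 0.0], [0.998, 0.06, -0.003], [-0.003, 0.0, -1.0]]
force: [0.9, -7.8, -0.2]
grip_width: -0.1
```

It is butted: 7.8 N with no motion. I back straight off, raise the hand and look.

```bash
python3 -m handwheel '[[0,0,0,-2,0,0,0],[0,0,0,-8,0,0,0],[0,0,0,-25,0,0,0],[0,0,0,-40,0,-15,0],[0,0,0,-60,0,-55,0],[0,0,0,-80,0,-100,0],[0,0,0,-120,0,-140,0],[0,0,0,-165,0,-150,0]]';python3 -m handwheel '[[0,0,0,-45,0,0,0],[0,0,0,-90,0,0,0],[0,0,0,-135,0,0,0],[0,0,0,-180,0,0,0],[0,0,0,-180,0,0,0]]'
python3 - <<'E'
from workcell import *
from h import *
for n in("top","side"):
    p=snapshot(n)
    if n=="top": cv2.imwrite("pics/t7.png",cv2.resize(p["frame"][190:320,155:430,::-1],None,fx=2.9,fy=2.9,interpolation=cv2.INTER_CUBIC))
    else: cv2.imwrite("pics/s7.png",cv2.resize(p["frame"][150:330,200:400,::-1],None,fx=3.2,fy=3.2,interpolation=cv2.INTER_CUBIC))
    for th in ["carriage_end","red_stop_face","stop_arm_face","batten_stop_end","batten_push_end","offcut","pencil","pad_top"]:print(n,th,[(np.round(d["centre"],1).tolist(),round(d["confidence"],2)) for d in landmark_of(th,p)][:3])
E
```

```text
time_s: 17.3
eef_pos: [503.3, -260.6, 196.8]
tcp_rot: [[-0.067, 0.998, 0.007], [0.998, 0.067, -0.001], [-0.001, 0.007, -1.0]]
force: [0.7, 0.6, -0.4]
grip_width: -0.2
time_s: 17.8
eef_pos: [509.5, -449.1, 191.2]
tcp_rot: [[-0.053, 0.999, -0.001], [0.999, 0.053, -0.003], [-0.003, -0.001, -1.0]]
force: [-0.2, 0.5, 0.4]
grip_width: 0.1
top carriage_end [([509.7, 196.0, 80.0], 0.96)]
top red_stop_face [([510.4, 200.9, 84.6], 0.5)]
top stop_arm_face [([482.8, 122.8, 28.6], 0.93), ([476.7, 119.5, 28.8], 0.53)]
top batten_stop_end [([262.8, -329.2, 10.7], 0.86), ([478.2, 122.5, 29.8], 0.71), ([273.4, -685.6, 10.2], 0.6)]
top batten_push_end [([234.6, -187.1, 9.6], 0.73), ([487.3, -88.8, 31.0], 0.62), ([285.9, -407.2, 18.1], 0.62)]
top offcut [([394.6, -46.7, 18.2], 0.82)]
top pencil [([379.8, 229.1, 17.5], 0.56)]
top pad_top [([512.8, 160.8, 91.8], 0.82)]
side carriage_end []
side red_stop_face []
side stop_arm_face []
side batten_stop_end [([260.9, -332.3, 12.6], 0.72), ([270.7, -688.4, 18.0], 0.56)]
side batten_push_end [([286.0, -403.4, 14.4], 0.97), ([231.7, -185.9, 8.3], 0.71), ([487.2, -91.6, 33.5], 0.65)]
side offcut [([510.7, 198.8, 84.7], 0.73), ([393.5, -44.2, 20.8], 0.55)]
side pencil [([509.9, 197.0, 80.1], 0.65)]
side pad_top []
```

View pics/t7.png

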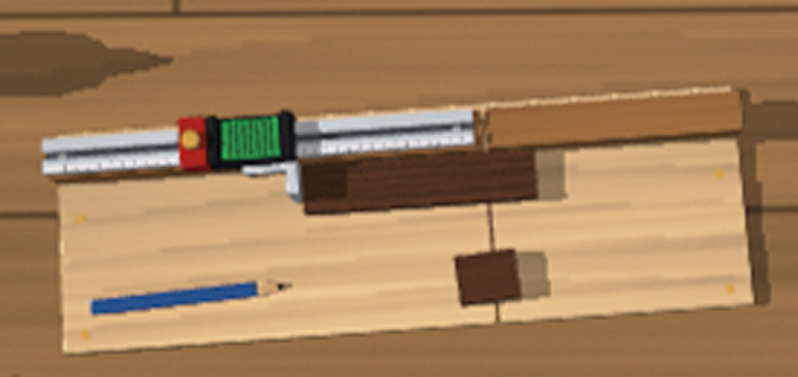

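View pics/s7.png

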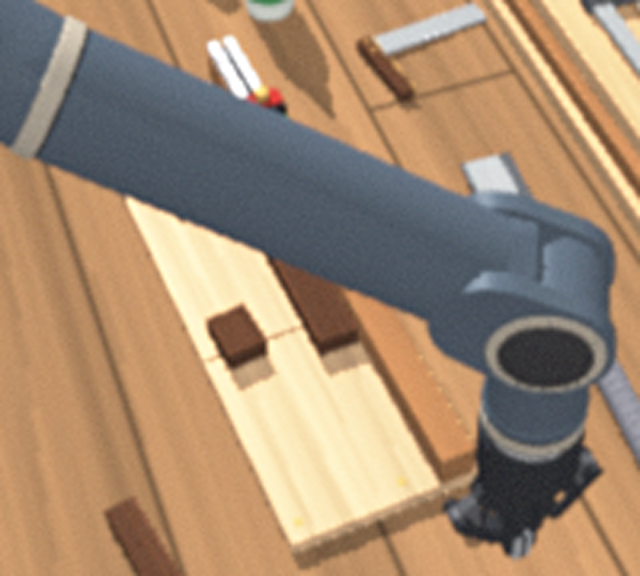

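The top view shows the carriage (crop 250,138) on the red stop (193,142). The batten (303–537, 180) is butted on the arm and lies along the fence, and the offcut and pencil are where they were.

```bash
python3 -c "
from workcell import *
print(job_done())"
```

```text
the job is handed in; nothing more can be done
None
```

The sawing board is set up for the next cut, and I handed the job in at about 18 s of the 58 s allowed.

- **Carriage:** I pressed the green pad with the shut fingertips at about 15 N. With it down I pushed the carriage about 135 mm, until it stopped moving and the push had risen to 12 N. Lifting straight off let the brake take hold.
- **Batten:** I pushed the middle-sized batten along the fence by its free end, about 170 mm. It stopped against the stop arm, at 7.8 N with no further motion, well below the roughly 30 N needed to shift the braked carriage. I then backed the fingers straight off.

**Last checks:**
- **Top view:** the carriage sits against the red stop, about 196 against 201 mm in y, which is within the network's error. The batten end and the arm face both read about 122.5 mm.
- **Bystanders:** the offcut and pencil are where they were. I did not re-measure the try square, saw, bottle or tape measure at the end, but the arm stayed away from them.
- **Side view:** the arm hid the carriage and stop, so it could not confirm either contact. It also gave misplaced readings for the offcut and pencil, which I disregarded.

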